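# Seat the router-table ring and set the lift two turns up from its stop

## Task

Get the small router table ready for a rebate: put the loose red insert ring into the round recess round the cutter and press it down until it is level and flush with the table top. Then, by the black handle of the lift handwheel, wind the lift clockwise (seen from above) all the way down to its stop, and from there back it off anticlockwise exactly two turns. Finish holding the handle there: keep it gripped at the two-turn setting and do not let go, so that it cannot creep before the lift is locked; leave the other things on the bench where they are.

Things in the scene. Friction and masses are not known exactly. Their poses are not given: they have to be found in the camera images.
- ring_center (a point): Centre, half-way up, of the loose flat red insert ring: outside diameter 64 mm, hole 30 mm, 9 mm thick, about 60 g; lies flat, right way up (z up), on the bench right of the router table; alike all round, lower outer edge bevelled 2 mm. Laid in the recess it stops 2 to 6 mm proud, tilted, on three spring balls; about 10 N down on both sides of its hole pushes it home, where the balls grip it.
- recess (a point): Centre of the round recess in the fixed router table's grey top, at top height (200 mm above the bench); x, y are the table's axes. 66 mm across, 9 mm deep, bevelled mouth: a seated ring is flush, ring_center 4.5 mm below this point. The 16 mm cutter stands in its middle, tip 0 to 8 mm above the top. The top, 240 mm (x) by 320 mm (y), is centred 75 mm along +y from here.
- wheel_axis (a point): Point on the upright axis of the steel lift handwheel, at the height of the table top, 160 mm along the table's +y from the recess. The wheel's rim has 50 mm radius and its top is 33 mm above the table top; the hub's top is 34 mm and the boss under the handle 36 mm above it.
- crank_handle: Centre, half-way up, of the black upright handle on the rim, 50 mm from the wheel's axis and 62 mm above the table top: 22 mm in diameter, 50 mm tall. It revolves freely on its own pin, so a gripper that holds it can keep its heading while it follows the circle. Pushing it round takes about 3 N.
- lift_wheel (a joint): Turn of the handwheel up from its bottom stop, rad: 0 at the hard stop, growing anticlockwise seen from above, 6.283 a turn (each turn lifts the cutter 4 mm); at the start it stands 0.3 to 0.9 turns up. At 0 the handle lies towards the table's -x side from the axis. The wheel stays where it is left.
- tape_measure: Yellow tape measure, 38x85x64 mm, a bystander at the right; origin under its middle. Leave alone.
- try_square: Try square lying flat, 110x168x19 mm, a bystander at the front left; origin under its middle. Leave alone.
- test_piece: Board offcut lying flat, 70x200x18 mm, a bystander left of the table; origin under its middle. Leave alone.
- pencil: Red carpenter's pencil lying on the bench, 12x175x9 mm, a bystander behind the ring, before the green case; origin under its middle. Leave alone.

How it is judged:
By the outcome, as a careful person would: the job done as asked, in the order asked, and still so for the second after the job is handed in, while the arm keeps its last pose, push and grip.
It also fails if it takes over 72 s, if anything falls off the work surface, if the arm or the gripper's body presses on something with over 40 N, if the wrist force passes 120 N, or if a joint passes its speed limit or range.

## Robot

A 6-joint arm with a two-finger parallel gripper is mounted at the origin on the work surface; the furniture and walls round the work are solid. World frame = base frame: x ahead of the robot, y to its left, z up, the work surface at z = 0. Lengths are in m, angles in rad, forces in N, time in s.
With the tool pointing down it reaches from about 0.375 to 0.9 m from the base axis. Payload 3.1 kg.
Tool frame: the origin (TCP) lies midway between the tips of the shut fingers; the grasp point (between the pads) lies 19 mm behind it; z points along the fingers, y is the line along which they close (so a half turn about z gives the same grasp; the last joint's range is limited). The gripper opens to 87 mm and grips with 3 to 60 N. Pads are 19 mm wide; open, the fingers measure 117 mm over their backs; the gripper's body (75 mm by 190 mm) begins 51 mm behind the grasp point.
Start: joints at [-1.454, 0.527, 1.433, -0, 1.181, -0.178], TCP at [0.182, -0.598, 0.223] pointing down, gripper open.
Joint ranges: [-3.08, 3.08], [-0.75, 2.2], [0.22, 2.44], [-1.43, 4.57], [0, 2.65], [-2.85, 2.85]. Speed limits (rad/s): [2.79, 2.79, 3.14, 3.14, 3.14, 3.14].

## Interface

Orientations are given as a unit quaternion [x, y, z, w].
In Python, from rig import get_obs, cams, job gives the robot as it stands.
- The arm moves only by the tool servo_tool, never from a script. Its argument "moves" is text: rows parted by semicolons, each of 5 numbers parted by spaces: the shift along the tool's x, y, z in m, then the turn about the tool's z in degrees, then the finger opening in m, from 0 to 0.087. In form: dx dy dz spin claw; .... A call has 1 to 10 rows; each row is the pose to reach, as a shift and turn from the pose commanded when the call began, along the tool's axes at that moment; what a row does not reach only later rows make up. A row lasts 1/12 s, in which the tool goes at most 41.7 mm and 7.16 degrees, less where a joint would pass 70% of its speed; a pose out of reach is approached as far as the arm can. A call with a gripper value outside its range is refused whole. The fingers move at their own pace and stop on an object; "grip_force" is the grip in N (left out, the last holds). Time passes only in rows, so rows that repeat a pose let the fingers close. It gives the time, the measured TCP pose, the force, the opening and the grip force at its end, in the units of the state.
- get_obs(): the state, without advancing time (a new reading comes with each control period).
- cams.camera(name): name is "scene" or "top" or "wrist"; returns the picture (384x512x3 uint8, blue, green, red); there is no depth.
- cams.camera_model(name): a dict with "fx", "fy", "cx", "cy" (pixels), "R" (3x3) and "t" (3): a world point X has camera coordinates R X + t. Camera axes: x right, y down, z forward; pixel columns grow to the right and rows downward; lengths in m; the calibration is good to about 2 mm. A picture is of the moment at which its call begins: read the wrist's pose just before it. camera_model takes no time and is no camera call; for the wrist camera it gives the pose at the moment of the call.
- job.hand_in(): hands the job in; it is judged then, once.
The state is a dict: "time": time; "q": joint angles; "joint_velocities": joint speeds; "joint_torque": joint torques, N m; "position": TCP position; "tool_rot": TCP orientation; "ft_force": force on the tool from outside, world axes, zero at the start; "moment": the same for the moment, N m; "grip_width": finger opening in m; "grip_force": force on a finger pad.
Only numpy, scipy, OpenCV 4.12 (cv2) and the standard library are available. Lean on these libraries where they do the work, as an engineer would, in place of code of your own. Each camera call takes 0.05 s, during which the arm holds its last target. There are 200 camera calls.

## Working session

There is one attempt and no reset: what is moved stays moved. The work goes in short steps, Python scripts to look and compute and a tool call to move; the robot and the scene stay as the last step left them, time stands still between calls to the robot, and variables do not carry over. Pictures are saved under pics/ and viewed, at most 11 in all, crops included, and the job is handed in when it is done.

Besides the shell and the picture viewer there is one more tool, called after ">>>" as name(argument=value, ...), one argument or row to a line, values as JSON. servo_tool: Moves the arm, as the interface text tells. Its arguments: {"type":"object","properties":{"moves":{"type":"string"},"grip_force":{"type":"number"}},"required":["moves"]}

```bash
ls; mkdir -p pics
python3 - <<'E'
from rig import get_obs,cams,job
import cv2,numpy as np
o=get_obs();print(o)
a=cams.camera("scene");b=cams.camera("top")
cv2.imwrite("pics/a.png",a);cv2.imwrite("pics/b.png",b)
for n in("scene","top","wrist"):
    print(n,cams.camera_model(n))
cv2.imwrite("pics/w.png",cams.camera("wrist"))
E
```

```text
pics
{'time': 0.0, 'q': array([-1.45348727e+00,  5.28501920e-01,  1.43390326e+00, -1.39588141e-05,
        1.18138646e+00, -1.78487312e-01]), 'joint_velocities': array([ 0.00106097, -0.00064598,  0.00019098,  0.00011635, -0.00111199,
        0.00018249]), 'joint_torque': array([-4.93935950e-04, -4.40038025e+01, -1.76592493e+01,  6.33941637e-02,
        5.82171441e-02, -1.45616905e-04]), 'position': array([ 0.18213322, -0.59710603,  0.22154936]), 'tool_rot': array([ 9.89081996e-01,  1.47362128e-01,  2.71764380e-05, -1.09917917e-03]), 'ft_force': array([0.1682907 , 0.8949404 , 0.06603114]), 'moment': array([ 0.00621367,  0.01243639, -0.01433458]), 'grip_force': 0.0, 'grip_width': 0.08681053699063013}
scene {'fx': 399.4308887239768, 'fy': 399.4308887239768, 'cx': 247.3917724148956, 'cy': 195.98463951834614, 'R': array([[ 0.59609783, -0.80282637,  0.01171277],
       [-0.51730828, -0.39517569, -0.75909704],
       [ 0.61405172,  0.44643699, -0.6508721 ]]), 't': array([-0.28530145,  0.3483963 ,  1.46755385])}
top {'fx': 452.9709495459591, 'fy': 452.9709495459591, 'cx': 255.97553489293347, 'cy': 187.92728010167994, 'R': array([[ 0.02743164, -0.99937028,  0.02250663],
       [-0.98744414, -0.0305945 , -0.15497754],
       [ 0.15556853, -0.01797275, -0.98766159]]), 't': array([-0.03162171,  0.47990561,  1.61425741])}
wrist {'fx': 273.30298650980336, 'fy': 273.30298650980336, 'cx': 251.40196543753723, 'cy': 192.26500676615157, 'R': array([[ 0.29081497, -0.95677652, -0.00231223],
       [-0.92658574, -0.28223908,  0.24855577],
       [-0.23846492, -0.07014126, -0.96861483]]), 't': array([-0.62357025, -0.02957576,  0.39082569])}
```

View pics/a.png

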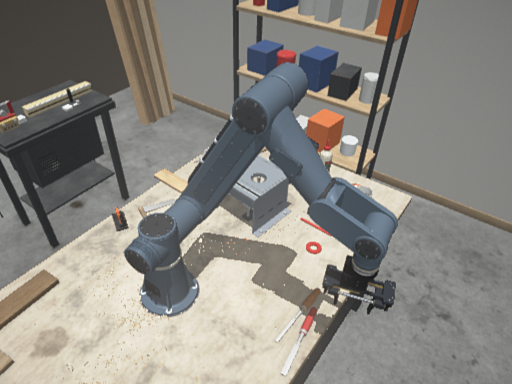

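View pics/b.png

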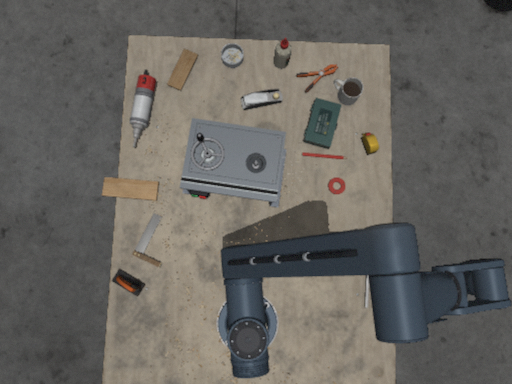

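```bash
cat > h.py <<'E'
import numpy as np,cv2
from rig import get_obs,cams,job
def ray(m,u,v,z):
    R=np.array(m["R"]);t=np.array(m["t"]);c=-R.T@t
    d=R.T@np.array([(u-m["cx"])/m["fx"],(v-m["cy"])/m["fy"],1])
    return c+d*(z-c[2])/d[2]
def proj(m,X):
    p=np.array(m["R"])@np.array(X)+m["t"];return np.array([m["fx"]*p[0]/p[2]+m["cx"],m["fy"]*p[1]/p[2]+m["cy"]])
def red(im):
    h=cv2.cvtColor(im,cv2.COLOR_BGR2HSV);H,S,V=cv2.split(h)
    return (((H<8)|(H>172))&(S>130)&(V>70)).astype(np.uint8)*255
E
python3 - <<'E'
from h import *
b=cv2.imread("pics/b.png");m=cams.camera_model("top")
k=red(b)
for c in cv2.findContours(k,cv2.RETR_EXTERNAL,cv2.CHAIN_APPROX_NONE)[0]:
    if cv2.contourArea(c)>30:
        (e,n),ax,an=cv2.minAreaRect(c); print((e,n),ax,an,ray(m,e,n,.007))
crop=cv2.resize(b[105:215,170:385],None,fx=3.7,fy=3.7,interpolation=cv2.INTER_CUBIC)
cv2.imwrite("pics/c.png",crop)
E
```

```text
(336.5, 185.5) (15.0, 15.0) 90.0 [ 0.50395758 -0.31853207  0.007     ]
(322.49591064453125, 155.54507446289062) (39.29251480102539, 2.444465160369873) 5.19442892074585 [ 0.61679685 -0.2655478   0.007     ]
(146.35296630859375, 81.58824157714844) (16.97749137878418, 13.581995010375977) 14.03624439239502 [0.88520355 0.41359674 0.007     ]
(284.0, 42.5) (6.0, 9.0) 0.0 [ 1.06553703 -0.11212889  0.007     ]
```

View pics/c.png

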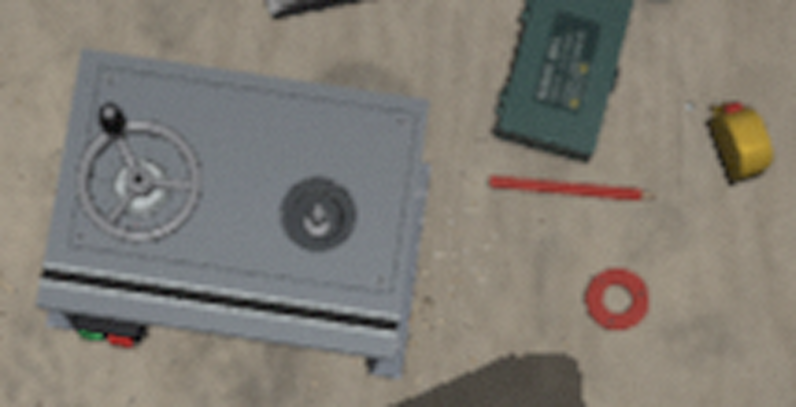

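>>> servo_tool(
  moves="0.04 -0.018 0 0 0.087; 0.08 -0.036 0 0 0.087; 0.12 -0.054 0 0 0.087; 0.155 -0.07 0 0 0.087; 0.195 -0.087 0 0 0.087; 0.235 -0.105 0 0 0.087; 0.27 -0.12 0.02 0 0.087; 0.31 -0.138 0.04 0 0.087; 0.35 -0.156 0.06 0 0.087; 0.38 -0.17 0.07 0 0.087",
)

```text
time: 0.98
position: [0.4871, -0.3314, 0.156]
tool_rot: [0.989, 0.147, -0.0, -0.0]
ft_force: [-0.4, -1.4, -0.4]
grip_width: 0.0868
grip_force: 0.0
```

```bash
cat > m.py <<'E'
from h import *
b=cv2.imread("pics/b.png");m=cams.camera_model("top")
r=ray(m,255.9,162.8,.2);w=ray(m,207.6,154.2,.234);print(r,w,np.linalg.norm((w-r)[:2]))
o=get_obs();mw=cams.camera_model("wrist");im=cams.camera("wrist");cv2.imwrite("pics/w1.png",im)
k=red(im);cv2.imwrite("pics/k.png",k)
print(o["position"],o["time"],o["tool_rot"])
for c in cv2.findContours(k,cv2.RETR_EXTERNAL,cv2.CHAIN_APPROX_NONE)[0]:
    if cv2.contourArea(c)>500:
        W=np.array([ray(mw,*p[0],.009)[:2] for p in c]).astype(np.float32)
        print(cv2.minEnclosingCircle(W),W.mean(0))
E
python3 m.py
```

```text
[ 0.53930616 -0.01208367  0.2       ] [0.55538295 0.14563374 0.234     ] 0.15853467652872577
[ 0.48711626 -0.33143945  0.15599732] 0.9833 [ 9.89099375e-01  1.47248376e-01 -3.95783805e-04 -4.30724757e-04]
((0.5053439140319824, -0.3177236318588257), 0.03175635263323784) [ 0.5056402  -0.31764537]
((0.6180896162986755, -0.2648108899593353), 0.07731176167726517) [ 0.6179487 -0.2630734]
```

>>> servo_tool(
  moves="0.011 -0.0037 0.02 0 0.087; 0.011 -0.0037 0.05 0 0.087; 0.011 -0.0037 0.08 0 0.087; 0.011 -0.0037 0.11 0 0.087; 0.011 -0.0037 0.13 0 0.087; 0.011 -0.0037 0.13 0 0.087; 0.011 -0.0037 0.13 0 0.087;0.011 -0.0037 0.13 0 0.087",
  grip_force=15,
)

```text
time: 1.7
position: [0.4964, -0.3271, 0.0282]
tool_rot: [0.989, 0.147, 0.001, 0.001]
ft_force: [-0.2, 0.4, -0.2]
grip_width: 0.0871
grip_force: 0.0
```

```bash
python3 m.py
```

```text
[ 0.53930616 -0.01208367  0.2       ] [0.55538295 0.14563374 0.234     ] 0.15853467652872577
[ 0.49639424 -0.32713071  0.02820188] 1.7 [9.89092745e-01 1.47291615e-01 5.25773139e-04 6.66935822e-04]
((0.5055707693099976, -0.3177582919597626), 0.03209659829735756) [ 0.5070277  -0.31686547]
((0.6135038137435913, -0.290341854095459), 0.051442280411720276) [ 0.6148782 -0.2914672]
```

>>> servo_tool(
  moves="0.0115 -0.0063 0 0 0.087; 0.0115 -0.0063 0.01 0 0.087; 0.0115 -0.0063 0.0225 0 0.087; 0.0115 -0.0063 0.0225 0 0.087; 0.0115 -0.0063 0.0225 0 0.087",
)

```text
time: 2.17
position: [0.5043, -0.3161, 0.0036]
tool_rot: [0.989, 0.148, -0.001, -0.001]
ft_force: [-0.2, -0.4, 0.9]
grip_width: 0.0868
grip_force: 0.0
```

>>> servo_tool(
  moves="0 0 -0.0015 0 0.087; 0 0 -0.0015 0 0.055; 0 0 -0.0015 0 0.055; 0 0 -0.0015 0 0.055; 0 0 -0.0015 0 0.055; 0 0 -0.0015 0 0.055; 0 0 -0.0015 0 0.055;0 0 -0.0015 0 0.055",
  grip_force=20,
)

```text
time: 2.83
position: [0.5051, -0.3172, 0.0065]
tool_rot: [0.989, 0.147, 0.0, 0.0]
ft_force: [-0.6, -0.8, 1.4]
grip_width: 0.0617
grip_force: 20.0
```

>>> servo_tool(
  moves="0 0 -0.01 0 0.055; 0 0 -0.03 0 0.055; 0 0 -0.06 0 0.055; 0 0 -0.09 0 0.055; 0 0 -0.13 0 0.055; 0 0 -0.17 0 0.055; 0 0 -0.21 0 0.055; 0 0 -0.25 0 0.055; 0 0 -0.255 0 0.055; 0 0 -0.255 0 0.055",
)

```text
time: 3.67
position: [0.5064, -0.3181, 0.2656]
tool_rot: [0.989, 0.147, 0.003, 0.003]
ft_force: [0.9, -0.4, -0.2]
grip_width: 0.062
grip_force: 20.0
```

```bash
python3 m.py
python3 - <<'E'
from h import *
im=cv2.imread("pics/w1.png");t=cams.camera("top")
m=cams.camera_model("top")
for a in (im,): pass
crop=cv2.resize(t[100:215,170:385],(512,274),interpolation=cv2.INTER_CUBIC)
cv2.imwrite("pics/d.png",np.vstack([im[:320],crop]))
E
```

```text
[ 0.53930616 -0.01208367  0.2       ] [0.55538295 0.14563374 0.234     ] 0.15853467652872577
[ 0.50641051 -0.31810928  0.26562188] 3.6667 [0.98906115 0.14744408 0.00270861 0.0033075 ]
((0.350809246301651, -0.3673277497291565), 0.06029757484793663) [ 0.34324148 -0.37030005]
((0.40930798649787903, -0.3491770923137665), 0.08130694180727005) [ 0.43541107 -0.34183595]
((0.6216743588447571, -0.2651614546775818), 0.0770907998085022) [ 0.61827725 -0.2638143 ]
```

View pics/d.png

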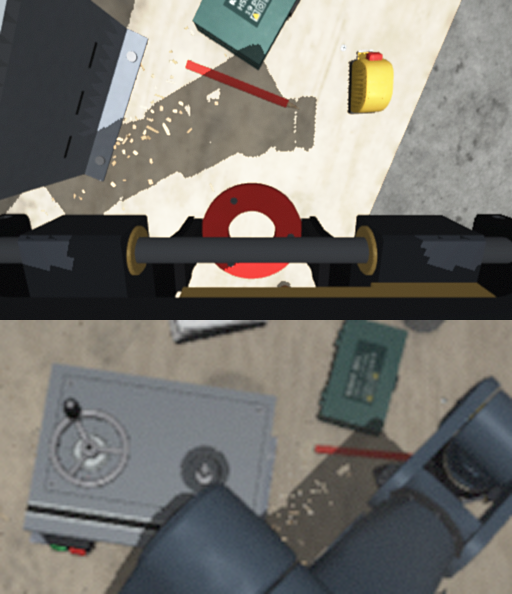

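>>> servo_tool(
  moves="0 -0.02 0 0 0.055; 0 -0.05 0 0 0.055; 0.003 -0.09 0 0 0.055; 0.005 -0.13 0 0 0.055; 0.007 -0.17 0 0 0.055; 0.01 -0.21 0 0 0.055; 0.011 -0.245 0 0 0.055; 0.011 -0.283 0 0 0.055; 0.011 -0.283 0 0 0.055; 0.011 -0.283 0 0 0.055",
)

```text
time: 4.6
position: [0.4306, -0.0408, 0.2593]
tool_rot: [0.989, 0.149, -0.003, -0.001]
ft_force: [0.2, -1.2, -1.0]
grip_width: 0.0619
grip_force: 20.0
```

Run:
```python
from h import *
o=get_obs();mw=cams.camera_model("wrist");im=cams.camera("wrist");cv2.imwrite("pics/w2.png",im)
print(o["position"],o["time"],proj(mw,[.5393,-.0121,.2]))
np.save("mw.npy",[mw],allow_pickle=True)
z=o["position"][2]+.0025
k=red(im);c=max(cv2.findContours(k,cv2.RETR_EXTERNAL,cv2.CHAIN_APPROX_NONE)[0],key=cv2.contourArea)
c=c[:,0]; c=c[c[:,1]<225]
from scipy.optimize import least_squares
W=np.array([ray(mw,*p,z)[:2] for p in c]);
s=least_squares(lambda q:np.hypot(*(W-q[:2]).T)-q[2],[*o["position"][:2],.032],loss="soft_l1",f_scale=.0005)
print("ring",s.x,s.x[:2]-o["position"][:2],c.min(0),c.max(0))
```

```text
[ 0.43057859 -0.04081763  0.25931542] 4.6 [258.16180466  60.08833848]
ring [ 0.43206135 -0.04019166  0.03059385] [0.00148275 0.00062597] [202 183] [300 224]
```

View pics/w2.png

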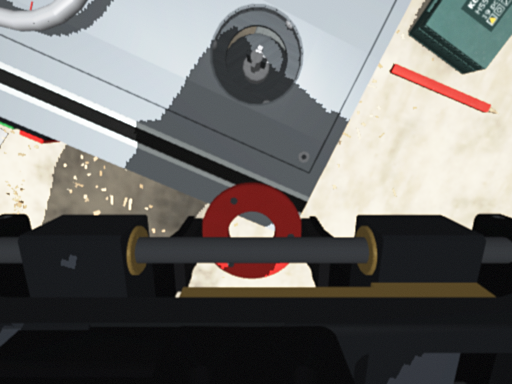

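>>> servo_tool(
  moves="-0.01 0 -0.005 0 0.055; -0.01 0 -0.005 0 0.055; -0.01 0 -0.005 0 0.055",
)

```text
time: 4.9
position: [0.4233, -0.0473, 0.2662]
tool_rot: [0.989, 0.146, -0.0, 0.0]
ft_force: [0.3, -1.3, -1.7]
grip_width: 0.0619
grip_force: 20.0
```

```bash
cat > rec.py <<'E'
from h import *
from scipy.optimize import least_squares
def circ(W,g,lo,hi):
    best=(0,)
    for dx in np.arange(-.008,.0081,.0005):
        for dy in np.arange(-.008,.0081,.0005):
            r=np.hypot(*(W-g-[dx,dy]).T)
            h,e=np.histogram(r,np.arange(lo,hi,.0006))
            i=h.argmax()
            if h[i]>best[0]: best=(h[i],dx,dy,e[i]+.0003)
    q=np.array([g[0]+best[1],g[1]+best[2],best[3]])
    k=abs(np.hypot(*(W-q[:2]).T)-q[2])<.001
    f=lambda q:np.hypot(*(W[k]-q[:2]).T)-q[2]
    s=least_squares(f,q,loss="soft_l1",f_scale=.0003)
    return s.x,k.sum(),np.abs(f(s.x)).mean()
if __name__=="__main__":
    o=get_obs();mw=cams.camera_model("wrist");im=cams.camera("wrist");cv2.imwrite("pics/w3.png",im)
    print(o["position"],o["tool_rot"])
    for n,i,m,g in(("wrist",im,mw,[.543,-.012]),("wrist2",cv2.imread("pics/w2.png"),np.load("mw.npy",allow_pickle=True)[0],[.543,-.012]),("top",cv2.imread("pics/b.png"),cams.camera_model("top"),[.539,-.012])):
        e=cv2.Canny(i,40,100);
        W=np.array([ray(m,x,y,.2)[:2] for y,x in np.argwhere(e)])
        W=W[np.hypot(*(W-g).T)<.055]
        for lo,hi in((.0315,.0375),): print(n,circ(W,np.array(g),lo,hi))
    k=red(im);c=max(cv2.findContours(k,cv2.RETR_EXTERNAL,cv2.CHAIN_APPROX_NONE)[0],key=cv2.contourArea)[:,0]
    c=c[c[:,1]<225];p=o["position"]
    for dz in(.0025,-.002):
        W=np.array([ray(mw,*a,p[2]+dz)[:2] for a in c])
        print("ring",dz,circ(W,p[:2],.028,.034),"tcp",p[:2])
E
python3 rec.py
```

```text
[ 0.42333578 -0.04726344  0.26618553] [ 9.89265662e-01  1.46128161e-01 -8.89441759e-05  4.39527990e-05]
wrist (array([ 0.54071714, -0.01017449,  0.03307091]), np.int64(286), np.float64(0.0002937337672347481))
wrist2 (array([ 0.53948991, -0.01011796,  0.03187774]), np.int64(287), np.float64(0.00032113818892973416))
top (array([ 0.54042073, -0.01066034,  0.03543859]), np.int64(28), np.float64(0.00028591426422640433))
ring 0.0025 (array([ 0.42516792, -0.04645181,  0.03049673]), np.int64(126), np.float64(0.0002039845443834325)) tcp [ 0.42333578 -0.04726344]
ring -0.002 (array([ 0.42339363, -0.04698546,  0.03135253]), np.int64(126), np.float64(0.00020970889253876522)) tcp [ 0.42333578 -0.04726344]
```

>>> servo_tool(
  moves="0.03 0 0 0 0.055; 0.065 0 0 0 0.055; 0.1 -0.001 0 0 0.055; 0.115 -0.001 0 0 0.055; 0.123 -0.0013 0 0 0.055; 0.123 -0.0013 0.02 0 0.055; 0.123 -0.0013 0.035 0 0.055; 0.123 -0.0013 0.04 0 0.055; 0.123 -0.0013 0.04 0 0.055; 0.123 -0.0013 0.04 0 0.055",
)

```text
time: 5.78
position: [0.5405, -0.0094, 0.2264]
tool_rot: [0.989, 0.147, -0.0, -0.0]
ft_force: [0.1, -0.1, -0.0]
grip_width: 0.0615
grip_force: 20.0
```

>>> servo_tool(
  moves="0 0 0 0 0.055; 0 0 0 0 0.055",
)

```text
time: 5.95
position: [0.5413, -0.0093, 0.2273]
tool_rot: [0.989, 0.147, 0.001, 0.0]
ft_force: [0.2, -0.2, -0.7]
grip_width: 0.062
grip_force: 20.0
```

```bash
cat > chk.py <<'E'
from h import *
import sys
P=[]
for i in range(3):
    o=get_obs();P.append(o["position"]);im=cams.camera("wrist")
p=np.mean(P,0);print(np.round(P,4),o["tool_rot"],o["ft_force"])
d=np.array([.5406,-.0104])-p[:2];q=o["tool_rot"];a=2*np.arctan2(q[1],q[0])
print("need dx,dy",d@[np.cos(a),np.sin(a)],d@[np.sin(a),-np.cos(a)])
cv2.imwrite(sys.argv[1],im)
E
python3 chk.py pics/w4.png
```

```text
[[ 0.5413 -0.0093  0.2273]
 [ 0.5412 -0.0092  0.2273]
 [ 0.5412 -0.0091  0.2272]] [9.89094911e-01 1.47276627e-01 8.54194715e-04 3.49015104e-04] [ 0.83827691 -0.45561964 -0.41805182]
need dx,dy -0.0009514779335171644 0.0009807812882071238
```

>>> servo_tool(
  moves="-0.001 0.001 0.006 0 0.055; -0.001 0.001 0.012 0 0.055; -0.001 0.001 0.016 0 0.055; -0.001 0.001 0.018 0 0.055; -0.001 0.001 0.02 0 0.055; -0.001 0.001 0.022 0 0.055; -0.001 0.001 0.024 0 0.055; -0.001 0.001 0.024 0 0.055",
)

```text
time: 6.77
position: [0.5402, -0.0102, 0.202]
tool_rot: [0.989, 0.147, 0.0, -0.0]
ft_force: [1.4, -0.2, 0.5]
grip_width: 0.0617
grip_force: 20.0
```

>>> servo_tool(
  moves="0 0 0 0 0.066; 0 0 0 0 0.07; 0 0 0 0 0.08; 0 0 0 0 0.08; 0 0 -0.01 0 0.08; 0 0 -0.03 0 0.08; -0.03 0 -0.05 0 0.08; -0.07 0 -0.06 0 0.08; -0.08 0 -0.06 0 0.08;-0.08 0 -0.06 0 0.08",
)

```text
time: 7.6
position: [0.4611, -0.0336, 0.2635]
tool_rot: [0.989, 0.147, -0.0, 0.0]
ft_force: [-0.0, 0.8, 1.2]
grip_width: 0.0799
grip_force: 0.0
```

```bash
python3 chk.py pics/w5.png
python3 - <<'E'
from h import *
im=cv2.imread("pics/w5.png");mw=cams.camera_model("wrist");k=red(im)
for c in cv2.findContours(k,cv2.RETR_EXTERNAL,cv2.CHAIN_APPROX_NONE)[0]:
    if cv2.contourArea(c)>500: print(cv2.fitEllipse(c),ray(mw,*cv2.fitEllipse(c)[0],.203))
E
```

```text
[[ 0.4611 -0.0336  0.2635]
 [ 0.4631 -0.0336  0.2632]
 [ 0.4643 -0.0337  0.263 ]] [9.89144639e-01 1.46940059e-01 1.17306797e-03 3.54314995e-04] [ 0.41166528 -0.2395632  -0.27942096]
need dx,dy 0.081151431079244 0.00037460176303901794
((427.8834533691406, 112.50630187988281), (8.265913963317871, 163.83888244628906), 112.32681274414062) [ 0.57684802 -0.14368067  0.203     ]
((250.94046020507812, 105.15379333496094), (80.52131652832031, 83.89405822753906), 172.84896850585938) [ 0.54188424 -0.00961263  0.203     ]
```

View pics/w5.png

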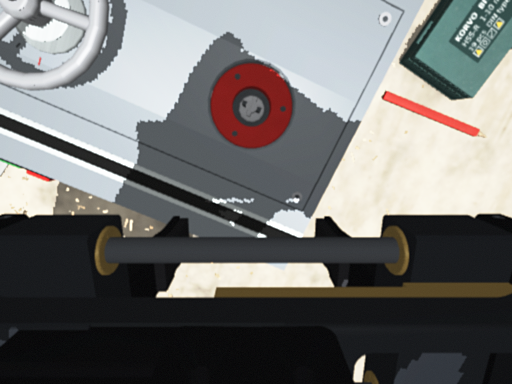

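>>> servo_tool(
  moves="0.04 0 0 0 0.033; 0.07 0.0004 0 0 0.033; 0.08 0.0004 0 0 0.033; 0.08 0.0004 0.02 0 0.033; 0.08 0.0004 0.04 0 0.033; 0.08 0.0004 0.048 0 0.033; 0.08 0.0004 0.048 0 0.033; 0.08 0.0004 0.048 0 0.033; 0.08 0.0004 0.048 0 0.033",
)

```text
time: 8.5
position: [0.541, -0.0107, 0.215]
tool_rot: [0.989, 0.147, 0.001, 0.0]
ft_force: [0.1, 0.3, -0.6]
grip_width: 0.0346
grip_force: 0.0
```

```bash
python3 chk.py pics/w6.png
```

```text
[[ 0.541  -0.0107  0.215 ]
 [ 0.5411 -0.0107  0.2153]
 [ 0.541  -0.0108  0.2154]] [9.89091161e-01 1.47299423e-01 1.16991368e-03 4.32853313e-04] [ 0.77855058 -0.61551097  0.35278351]
need dx,dy -0.00030814712547023657 -0.0004372751030048328
```

>>> servo_tool(
  moves="0 0 0.005 0 0.033; 0 0 0.008 0 0.033; 0 0 0.01 0 0.033; 0 0 0.011 0 0.033; 0 0 0.012 0 0.033; 0 0 0.013 0 0.033; 0 0 0.013 0 0.033",
)

```text
time: 9.23
position: [0.5402, -0.0107, 0.2015]
tool_rot: [0.989, 0.147, 0.0, 0.0]
ft_force: [-0.4, -0.0, -0.0]
grip_width: 0.033
grip_force: 0.3
```

>>> servo_tool(
  moves="0 0 0.0005 0 0.033; 0 0 0.001 0 0.033; 0 0 0.0015 0 0.033; 0 0 0.002 0 0.033; 0 0 0.002 0 0.033",
)

```text
time: 9.65
position: [0.5403, -0.0106, 0.2004]
tool_rot: [0.989, 0.147, 0.0, 0.0]
ft_force: [-2.6, 0.7, 9.3]
grip_width: 0.0329
grip_force: 4.6
```

>>> servo_tool(
  moves="0 0 0.0005 0 0.033; 0 0 0.001 0 0.033; 0 0 0.0015 0 0.033; 0 0 0.0015 0 0.033",
)

```text
time: 9.98
position: [0.5403, -0.0106, 0.2003]
tool_rot: [0.989, 0.147, 0.001, 0.0]
ft_force: [-5.5, 0.4, 17.5]
grip_width: 0.0327
grip_force: 8.7
```

>>> servo_tool(
  moves="0 0 0.0005 0 0.033; 0 0 0.001 0 0.033; 0 0 0.0015 0 0.033; 0 0 0.002 0 0.033; 0 0 0.002 0 0.033",
)

```text
time: 10.4
position: [0.5404, -0.0106, 0.2002]
tool_rot: [0.989, 0.148, 0.001, 0.001]
ft_force: [-7.6, -0.2, 28.3]
grip_width: 0.0331
grip_force: 14.2
```

>>> servo_tool(
  moves="0 0 -0.02 0 0.033; 0 0 -0.05 0 0.033; -0.03 0 -0.065 0 0.033; -0.07 0 -0.065 0 0.033; -0.08 0 -0.065 0 0.033;-0.08 0 -0.065 0 0.033;-0.08 0 -0.065 0 0.033",
)

```text
time: 10.98
position: [0.4639, -0.034, 0.2607]
tool_rot: [0.989, 0.147, 0.001, -0.0]
ft_force: [0.6, -0.4, -0.3]
grip_width: 0.0329
grip_force: 0.0
```

```bash
python3 chk.py pics/w7.png
python3 - <<'E'
from h import *
print(get_obs()["q"])
im=cv2.imread("pics/w7.png");mw=cams.camera_model("wrist");k=red(im)
for c in cv2.findContours(k,cv2.RETR_EXTERNAL,cv2.CHAIN_APPROX_NONE)[0]:
    if cv2.contourArea(c)>500: print(cv2.fitEllipse(c),ray(mw,*cv2.fitEllipse(c)[0],.2))
cv2.imwrite("pics/w7c.png",cv2.resize(im[45:170,170:340],(680,500),interpolation=cv2.INTER_CUBIC))
E
```

```text
[[ 0.4639 -0.034   0.2607]
 [ 0.4648 -0.034   0.2607]
 [ 0.4651 -0.034   0.2606]] [9.89091853e-01 1.47298555e-01 6.55596432e-04 1.11586385e-04] [ 0.62436254 -0.13795577 -0.07577931]
need dx,dy 0.07959835130024642 -0.0004212183639407024
[-3.13345694e-01  2.62069975e-01  1.76875717e+00  3.26148945e-04
  1.10997359e+00  9.61282691e-01]
((428.293701171875, 112.719482421875), (8.390066146850586, 163.14898681640625), 112.36819458007812) [ 0.57728291 -0.14467188  0.2       ]
((251.02798461914062, 105.39956665039062), (80.50038146972656, 84.44886016845703), 0.3599288761615753) [ 0.54202807 -0.00993537  0.2       ]
```

View pics/w7c.png

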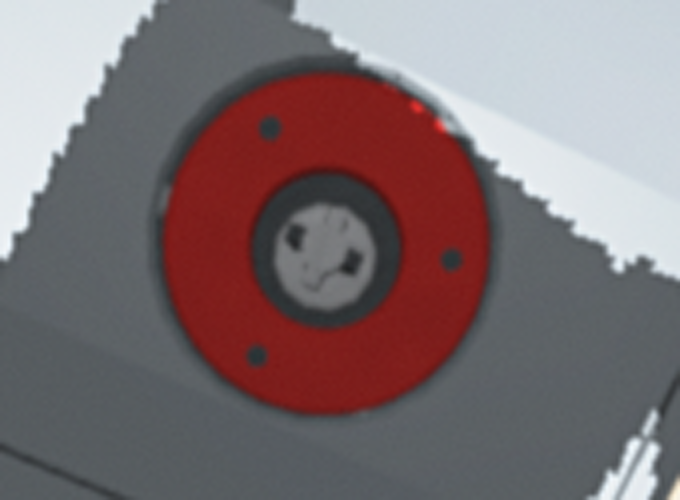

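>>> servo_tool(
  moves="0.01 0 0 -7 0.033; 0.02 0 0 -14 0.033; 0.03 0 0 -21 0.033; 0.04 0 0 -28 0.033; 0.05 0 0 -35 0.033; 0.06 0 0 -42 0.033; 0.07 0 0 -49 0.033; 0.075 0 0 -56 0.033; 0.08 0 0 -63 0.033; 0.08 0 0 -70 0.033",
)

```text
time: 11.97
position: [0.5424, -0.01, 0.26]
tool_rot: [0.723, 0.691, 0.0, 0.0]
ft_force: [-0.3, -0.4, -0.3]
grip_width: 0.0332
grip_force: 0.0
```

>>> servo_tool(
  moves="0 0 0.01 -7 0.033; 0 0 0.02 -14 0.033; 0 0 0.03 -20 0.033; 0 0 0.045 -20 0.033; 0 0 0.045 -20 0.033; 0 0 0.045 -20 0.033",
)

```text
time: 12.47
position: [0.5404, -0.0101, 0.2147]
tool_rot: [0.595, 0.804, -0.0, -0.001]
ft_force: [0.3, 0.1, -0.4]
grip_width: 0.0328
grip_force: 0.0
```

```bash
python3 chk.py pics/w8.png
```

```text
[[ 0.5404 -0.0101  0.2147]
 [ 0.5409 -0.0103  0.2155]
 [ 0.5412 -0.0105  0.216 ]] [5.95120202e-01 8.03636551e-01 2.38189151e-04 4.27224074e-04] [ 0.19125187  0.08468954 -0.27549502]
need dx,dy -4.266103267532785e-06 -0.00026062727984871656
```

>>> servo_tool(
  moves="0 0 0.006 0 0.033; 0 0 0.01 0 0.033; 0 0 0.012 0 0.033; 0 0 0.013 0 0.033; 0 0 0.014 0 0.033; 0 0 0.015 0 0.033; 0 0 0.0155 0 0.033; 0 0 0.016 0 0.033; 0 0 0.0165 0 0.033",
)

```text
time: 13.37
position: [0.5402, -0.0106, 0.2004]
tool_rot: [0.595, 0.804, 0.0, 0.0]
ft_force: [-3.2, -0.1, 9.8]
grip_width: 0.0331
grip_force: 5.2
```

>>> servo_tool(
  moves="0 0 0.0005 0 0.033; 0 0 0.001 0 0.033; 0 0 0.0015 0 0.033; 0 0 0.002 0 0.033; 0 0 0.002 0 0.033",
)

```text
time: 13.78
position: [0.5403, -0.0106, 0.2003]
tool_rot: [0.595, 0.804, 0.0, 0.001]
ft_force: [-6.2, 1.1, 17.7]
grip_width: 0.0329
grip_force: 8.9
```

>>> servo_tool(
  moves="0 0 0.0005 0 0.033; 0 0 0.001 0 0.033; 0 0 0.0015 0 0.033; 0 0 0.002 0 0.033; 0 0 0.002 0 0.033",
)

```text
time: 14.2
position: [0.5403, -0.0106, 0.2002]
tool_rot: [0.595, 0.804, 0.0, 0.001]
ft_force: [-8.4, 1.6, 28.3]
grip_width: 0.0331
grip_force: 14.5
```

>>> servo_tool(
  moves="0 0 -0.01 0 0.033; 0 0 -0.04 0 0.045; 0 0 -0.08 0 0.06; 0 0 -0.12 0 0.06; 0 0 -0.16 0 0.06; 0 0 -0.16 0 0.06; 0 0 -0.16 0 0.06; 0 0 -0.16 0 0.06",
)

```text
time: 14.87
position: [0.5396, -0.0104, 0.3547]
tool_rot: [0.595, 0.804, -0.0, -0.0]
ft_force: [-0.9, -0.3, -0.7]
grip_width: 0.0592
grip_force: 0.0
```

```bash
python3 chk.py pics/w9.png
python3 - <<'E'
from h import *
np.save("mw9.npy",[cams.camera_model("wrist")],allow_pickle=True)
o=get_obs();print(o["q"],o["position"],o["tool_rot"])
m=cams.camera_model("top");t=cams.camera("top");cv2.imwrite("pics/t9.png",t)
s=cams.camera("scene");cv2.imwrite("pics/s9.png",s);ms=cams.camera_model("scene")
print("axis px top",proj(m,[.5554,.1456,.234]),"scene",proj(ms,[.5554,.1456,.234]))
w=cv2.imread("pics/w9.png")
u,v=proj(ms,[.555,.146,.25]).astype(int);z=s[max(v-40,0):v+40,u-55:u+55]
cv2.imwrite("pics/v9.png",np.vstack([w[:330],cv2.resize(z,(512,270),interpolation=cv2.INTER_CUBIC)]));print(u,v)
E
```

```text
[[ 0.5396 -0.0104  0.3547]
 [ 0.5391 -0.0103  0.3537]
 [ 0.539  -0.0103  0.3533]] [ 0.59522167  0.80355896 -0.00082293 -0.00186626] [-0.2182497  -0.39691002  0.09114003]
need dx,dy -0.0004341827406203547 0.0012655153314961147
[-2.26494300e-01  2.81063339e-01  1.46451940e+00  1.52544043e-06
  1.40034574e+00 -5.22267416e-01] [ 0.53911354 -0.01032814  0.35319105] [ 0.59519637  0.80357736 -0.00086548 -0.00198766]
axis px top [207.61066333 154.19519501] scene [231.5241499  155.58824139]
231 152
```

View pics/v9.png

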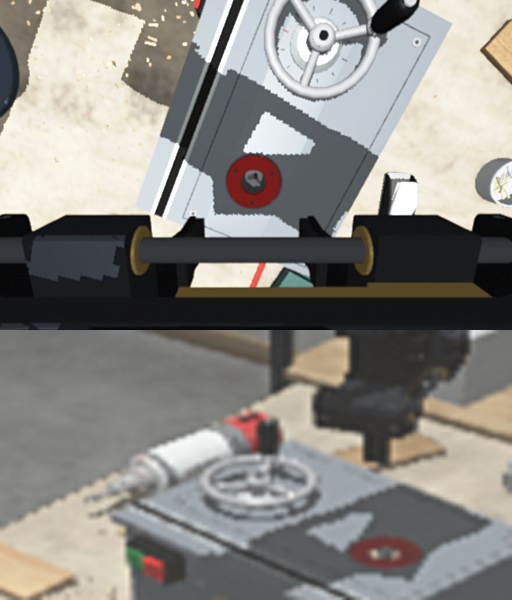

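>>> servo_tool(
  moves="0.02 0 0 0 0.06; 0.05 0 0 0 0.06; 0.05 0 0 0 0.06; 0.05 0 0 0 0.06; 0.05 0 0 0 0.06",
)

```text
time: 15.53
position: [0.5257, 0.0371, 0.3548]
tool_rot: [0.595, 0.804, -0.0, -0.0]
ft_force: [-0.2, 0.4, 0.2]
grip_width: 0.06
grip_force: 0.0
```

Run:
```python
from h import *
from rec import circ
m9=np.load("mw9.npy",allow_pickle=True)[0];o=get_obs()
mw=cams.camera_model("wrist");im=cams.camera("wrist");cv2.imwrite("pics/w10.png",im)
mt=cams.camera_model("top");b=cv2.imread("pics/b.png")
k=red(im)
for c in cv2.findContours(k,cv2.RETR_EXTERNAL,cv2.CHAIN_APPROX_NONE)[0]:
    if cv2.contourArea(c)>900: print("red",cv2.fitEllipse(c),ray(mw,*cv2.fitEllipse(c)[0],.2))
e=cv2.Canny(im,40,100);W=np.array([ray(mw,x,y,.228)[:2] for y,x in np.argwhere(e) if y<200])
g=np.array([.556,.147]);W=W[np.hypot(*(W-g).T)<.075]
print("wheel",circ(W,g,.045,.06))
for n,i,m in(("w",im,mw),("top",b,mt)):
    g=i.max(2);d=((g<60)).astype(np.uint8)*255
    if n=="w": d[200:]=0
    for c in cv2.findContours(d,cv2.RETR_EXTERNAL,cv2.CHAIN_APPROX_NONE)[0]:
        (u,v),ax,an=cv2.minAreaRect(c);X=ray(m,u,v,.262)
        if cv2.contourArea(c)>15 and np.hypot(X[0]-.556,X[1]-.147)<.09: print(n,cv2.contourArea(c),(u,v),ax,an,X)
print(o["position"],o["tool_rot"])
```

```text
red ((251.8546142578125, 217.75967407226562), (44.07334899902344, 52.60688781738281), 89.93051147460938) [ 0.53967171 -0.00669394  0.2       ]
wheel (array([0.5603217 , 0.14949177, 0.05356598]), np.int64(308), np.float64(0.00032390462329098883))
w 31.5 (318.0, 91.0) (6.0, 6.0) 90.0 [0.5544132  0.14457415 0.262     ]
w 876.0 (384.8287353515625, 77.12327575683594) (24.083332061767578, 46.09764862060547) 65.55604553222656 [0.60608475 0.17221354 0.262     ]
w 1543.5 (219.2755584716797, 99.41313934326172) (8.93460464477539, 216.2655792236328) 21.16126251220703 [0.47304098 0.11243664 0.262     ]
top 21.0 (200.0, 138.0) (6.0, 6.0) 90.0 [0.60103536 0.16955071 0.262     ]
[0.52565593 0.03713544 0.35475028] [ 5.94944220e-01  8.03766885e-01 -3.95542188e-04 -1.17965748e-04]
```

View pics/w10.png

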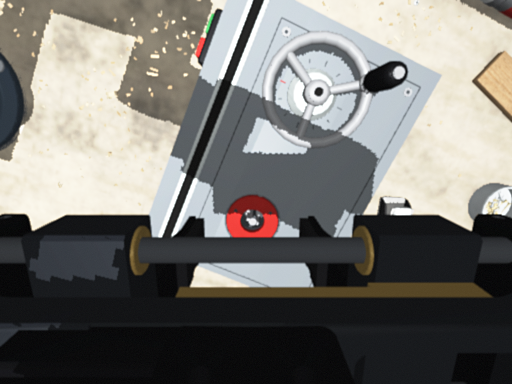

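Run:
```python
from h import *
mw=cams.camera_model("wrist");mt=cams.camera_model("top");im=cv2.imread("pics/w10.png");b=cv2.imread("pics/b.png")
hw=ray(mw,318,91.5,.234);ht=ray(mt,207.6,154.2,.234);print("hub",hw,ht)
r=np.array([.5407,-.0103])
for h in(hw,ht):
    d=h[:2]-r;print("dist",np.hypot(*d),"axis",r+.16*d/np.hypot(*d),"yaw",np.degrees(np.arctan2(-d[0],d[1])))
# handle outline: dark, plus bright cap
print("top of handle w",ray(mw,399,71.5,.287),"base",ray(mw,369,86,.237))
for z in(.237,.262,.287): print(z,proj(mt,[.604,.170,z]),proj(mw,[.604,.170,z]))
print(b[128:148,192:210].max(2)); print(np.round(get_obs()["position"],4))
```

```text
hub [0.56016395 0.14845488 0.234     ] [0.55538295 0.14563374 0.234     ]
dist 0.15994360604291488 axis [0.56017081 0.14851085] yaw -6.989796199698046
dist 0.15662349690716434 axis [0.55569949 0.14899537] yaw -5.379194340427224
top of handle w [0.60557717 0.17200749 0.287     ] base [0.60486586 0.16693464 0.237     ]
0.237 [200.67029692 139.14075568] [369.41996476  82.46834403]
0.262 [199.90238918 137.09455381] [381.39451663  78.44578567]
0.287 [199.10780811 134.97727697] [396.0774131   73.51342507]
[[123 124 124 116 116 124 124 120 121 122 122 124 124 124 121 124 123 125]
 [127 128 126 117 114 124 125 125 124 126 124 125 126 124 124 126 126 125]
 [124 123 120 112 111 124 126 124 125 124 126 127 124 124 124 120 127 125]
 [128 125 124 113 118 127 124 127 123 125 126 123 122 126 126 123 124 126]
 [125 125 121 112 117 127 113 100 105 120 123 125 125 125 126 126 126 126]
 [126 126 119 117 116 101  82  70  68  88 117 125 127 125 126 126 127 127]
 [126 127 116 116 106  62  94 114  90  63  85 113 127 124 125 125 126 127]
 [123 125 113 114  97  59 115 136 108  45  44 100 126 125 128 123 126 
[... 228 characters left out ...]
]
 [125 114 115 123 116  77  24  17  14  17  21  63 117 144 147 145 143 140]
 [125 112 110 125 117  95  56  23  25  13  30  63  89  92  91  92  90  95]
 [126 118 119 118 115 128 112  66  49  44  50  62  93 106 106 104 105 106]
 [130 119 114 112 130 143 125  88  65  69  92  86 106 129 126 128 126 127]
 [124 108 103 129 141 129 102  73  87 105 128 121 114 129 125 126 125 124]
 [119 107 124 138 132 102  71  88 115 111 124 132 114 121 129 127 129 125]
 [117 115 136 133 102  72  87 119 125 119 117 137 128 118 128 126 126 120]
 [114 132 135 115  77  86 116 132 127 129 120 134 134 115 118 128 129 124]
 [115 136 128  92  91 116 127 126 127 125 112 110 137 134 121 120 123 115]]
[0.5258 0.0368 0.3548]
```

>>> servo_tool(
  moves="0.02 0.022 0 0 0.06; 0.045 0.049 0 0 0.06; 0.07 0.077 0 0 0.06; 0.095 0.105 0 0 0.06; 0.1045 0.1146 0 0 0.06; 0.1045 0.1146 0.01 0 0.06; 0.1045 0.1146 0.03 0 0.06; 0.1045 0.1146 0.05 0 0.06; 0.1045 0.1146 0.05 0 0.06; 0.1045 0.1146 0.05 0 0.06",
)

```text
time: 16.42
position: [0.6037, 0.169, 0.3037]
tool_rot: [0.596, 0.803, -0.002, -0.001]
ft_force: [-0.3, -0.2, 0.2]
grip_width: 0.0605
grip_force: 0.0
```

Run:
```python
from h import *
o=get_obs();mw=cams.camera_model("wrist");im=cams.camera("wrist");cv2.imwrite("pics/w11.png",im)
print(o["position"],o["q"],proj(mw,[.605,.17,.287]),proj(mw,[.605,.17,.262]))
p=o["position"];d=np.array([.605,.170])-p[:2];q=o["tool_rot"];a=2*np.arctan2(q[1],q[0])
print("need",d@[np.cos(a),np.sin(a)],d@[np.sin(a),-np.cos(a)])
```

```text
[0.60366142 0.16902674 0.3036905 ] [ 9.53195962e-02  4.55911443e-01  1.32417560e+00 -6.49402601e-04
  1.36583767e+00 -1.98816765e-01] [253.48780843 221.80720406] [253.3915893  210.57768721]
need 0.0005431750671804099 0.0015633266019945001
```

View pics/w11.png

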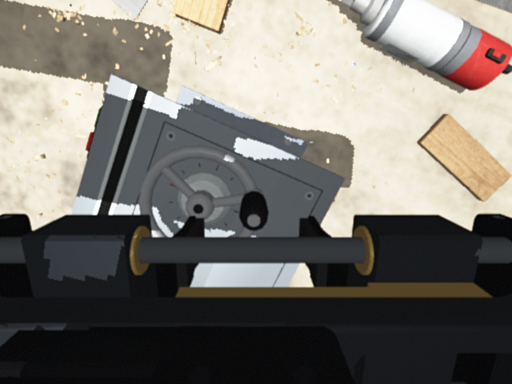

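>>> servo_tool(
  moves="0.0005 0.001 0.02 0 0.06; 0.0005 0.001 0.04 0 0.06; 0.0005 0.001 0.058 0 0.06; 0.0005 0.001 0.058 0 0.06; 0.0005 0.001 0.058 0 0.015; 0.0005 0.001 0.058 0 0.015; 0.0005 0.001 0.058 0 0.015; 0.0005 0.001 0.058 0 0.015; 0.0005 0.001 0.058 0 0.015; 0.0005 0.001 0.058 0 0.015",
  grip_force=25,
)

```text
time: 17.3
position: [0.6059, 0.1715, 0.248]
tool_rot: [0.595, 0.804, 0.0, 0.0]
ft_force: [0.1, -0.6, 0.3]
grip_width: 0.0276
grip_force: 0.0
```

```bash
cat > arc.py <<'E'
# arc rows in tool axes: python3 arc.py step_deg n
from h import *
import sys
o=get_obs();p=o["position"];q=o["tool_rot"];a=2*np.arctan2(q[1],q[0])
C=np.array([.5602,.1485]);v=p[:2]-C
print("t",o["time"],p,"r",np.hypot(*v),"ang",np.degrees(np.arctan2(v[1],v[0])),"f",o["ft_force"],o["grip_width"])
t=np.arctan2(v[1],v[0])
if len(sys.argv)>3: t=np.radians(float(sys.argv[3]))
s=np.radians(float(sys.argv[1]))
for i in range(1,int(sys.argv[2])+1):
    d=.05*np.array([np.cos(t+i*s)-np.cos(t),np.sin(t+i*s)-np.sin(t)])
    print("%.4f %.4f 0 0 0.015;"%(d@[np.cos(a),np.sin(a)],d@[np.sin(a),-np.cos(a)]),end=" ")
print()
E
python3 arc.py -18 10
```

```text
t 17.3 [0.605861   0.17149564 0.24799135] r 0.051124618542407727 ang 26.730589444594766 f [ 0.05244423 -0.64714777  0.26923381] 0.027558848509075775
-0.0156 0.0002 0 0 0.015; -0.0306 -0.0044 0 0 0.015; -0.0434 -0.0134 0 0 0.015; -0.0527 -0.0260 0 0 0.015; -0.0578 -0.0408 0 0 0.015; -0.0580 -0.0564 0 0 0.015; -0.0533 -0.0714 0 0 0.015; -0.0443 -0.0841 0 0 0.015; -0.0318 -0.0935 0 0 0.015; -0.0170 -0.0985 0 0 0.015;
```

Fingers still closing.

>>> servo_tool(
  moves="0 0 0.003 0 0.015; 0 0 0.003 0 0.015; 0 0 0.003 0 0.015; 0 0 0.003 0 0.015",
)

```text
time: 17.63
position: [0.6044, 0.1711, 0.2452]
tool_rot: [0.595, 0.804, -0.001, -0.0]
ft_force: [-3.9, -1.7, 5.9]
grip_width: 0.0207
grip_force: 25.0
```

```bash
python3 arc.py -18 10
```

```text
t 17.6333 [0.60442087 0.17105374 0.24515481] r 0.04964027414731129 ang 27.02271310562938 f [-3.86322651 -1.74540884  5.86786105] 0.020717595346959567
-0.0156 0.0003 0 0 0.015; -0.0306 -0.0043 0 0 0.015; -0.0434 -0.0132 0 0 0.015; -0.0529 -0.0257 0 0 0.015; -0.0580 -0.0405 0 0 0.015; -0.0583 -0.0561 0 0 0.015; -0.0537 -0.0711 0 0 0.015; -0.0447 -0.0839 0 0 0.015; -0.0323 -0.0934 0 0 0.015; -0.0175 -0.0985 0 0 0.015;
```

>>> servo_tool(
  moves="-0.0156 0.0003 -0.002 0 0.015; -0.0306 -0.0043 -0.002 0 0.015; -0.0434 -0.0132 -0.002 0 0.015; -0.0529 -0.0257 -0.002 0 0.015; -0.058 -0.0405 -0.002 0 0.015; -0.0583 -0.0561 -0.002 0 0.015; -0.0537 -0.0711 -0.002 0 0.015; -0.0447 -0.0839 -0.002 0 0.015; -0.0323 -0.0934 -0.002 0 0.015; -0.0323 -0.0934 -0.002 0 0.015",
)

```text
time: 18.47
position: [0.5227, 0.1149, 0.2453]
tool_rot: [0.595, 0.804, 0.0, -0.002]
ft_force: [-0.8, 2.3, -6.0]
grip_width: 0.021
grip_force: 25.0
```

```bash
python3 arc.py -9 8
```

```text
t 18.4667 [0.52269729 0.11485635 0.24530161] r 0.050382023326875525 ang -138.10474061196655 f [-0.81129813  2.29072674 -5.98827932] 0.02102453622844467
0.0074 -0.0027 0 0 0.015; 0.0150 -0.0043 0 0 0.015; 0.0229 -0.0046 0 0 0.015; 0.0307 -0.0037 0 0 0.015; 0.0382 -0.0016 0 0 0.015; 0.0454 0.0016 0 0 0.015; 0.0519 0.0060 0 0 0.015; 0.0577 0.0113 0 0 0.015;
```

>>> servo_tool(
  moves="0.0074 -0.0027 0.001 0 0.015; 0.015 -0.0043 0.001 0 0.015; 0.0229 -0.0046 0.001 0 0.015; 0.0307 -0.0037 0.001 0 0.015; 0.0345 -0.0028 0.001 0 0.015; 0.0345 -0.0028 0.001 0 0.015; 0.0345 -0.0028 0.001 0 0.015",
)

```text
time: 19.05
position: [0.5099, 0.1455, 0.2452]
tool_rot: [0.595, 0.804, -0.002, -0.002]
ft_force: [-5.7, 0.5, 2.1]
grip_width: 0.0214
grip_force: 25.0
```

```bash
python3 arc.py -2 8
```

```text
t 19.05 [0.50987238 0.14549445 0.24518329] r 0.050417283324396586 ang -176.58237808066494 f [-5.66968966  0.49040711  2.14786446] 0.02139831212020645
0.0017 0.0004 0 0 0.015; 0.0034 0.0009 0 0 0.015; 0.0050 0.0015 0 0 0.015; 0.0067 0.0021 0 0 0.015; 0.0083 0.0028 0 0 0.015; 0.0098 0.0035 0 0 0.015; 0.0114 0.0043 0 0 0.015; 0.0129 0.0051 0 0 0.015;
```

>>> servo_tool(
  moves="0.0017 0.0004 0 0 0.015; 0.0034 0.0009 0 0 0.015; 0.005 0.0015 0 0 0.015; 0.0067 0.0021 0 0 0.015; 0.0083 0.0028 0 0 0.015; 0.0083 0.0028 0 0 0.015;  0.0083 0.0028 0 0 0.015",
)

```text
time: 19.63
position: [0.5101, 0.1537, 0.2452]
tool_rot: [0.595, 0.804, -0.003, -0.002]
ft_force: [-5.3, -1.8, 3.1]
grip_width: 0.0211
grip_force: 25.0
```

```bash
python3 arc.py -2 5
```

```text
t 19.6333 [0.51006195 0.15371642 0.24517226] r 0.0504086784641867 ang 174.06025361528964 f [-5.27053252 -1.83135842  3.08183974] 0.021068467732703915
0.0016 0.0007 0 0 0.015; 0.0032 0.0015 0 0 0.015; 0.0047 0.0023 0 0 0.015; 0.0062 0.0032 0 0 0.015; 0.0077 0.0041 0 0 0.015;
```

>>> servo_tool(
  moves="0.0016 0.0004 0 0 0.015; 0.0032 0.0008 0 0 0.015; 0.0032 0.0008 0 0 0.015; 0.0032 0.0008 0 0 0.015",
)

```text
time: 19.97
position: [0.5101, 0.1543, 0.2452]
tool_rot: [0.595, 0.804, -0.005, -0.0]
ft_force: [-6.7, -8.2, 3.7]
grip_width: 0.021
grip_force: 25.0
```

>>> servo_tool(
  moves="0.0016 0.0004 0 0 0.015; 0.0032 0.0008 0 0 0.015; 0.0032 0.0008 0 0 0.015; 0.0032 0.0008 0 0 0.015",
)

```text
time: 20.3
position: [0.5101, 0.1544, 0.2452]
tool_rot: [0.594, 0.804, -0.007, 0.001]
ft_force: [-5.9, -16.9, 4.0]
grip_width: 0.0208
grip_force: 25.0
```

```bash
python3 arc.py -2 5
```

```text
t 20.3 [0.51011553 0.15442872 0.24516782] r 0.05043414934835269 ang 173.249061797531 f [ -5.85048493 -16.87255221   4.00586595] 0.020801556859611523
0.0016 0.0007 0 0 0.015; 0.0031 0.0015 0 0 0.015; 0.0047 0.0024 0 0 0.015; 0.0062 0.0033 0 0 0.015; 0.0076 0.0042 0 0 0.015;
```

```bash
cat > arc2.py <<'E'
# start_deg step n offx offy : rows to absolute circle angles
from h import *
import sys
s0,s,n,ox,oy=map(float,sys.argv[1:6])
o=get_obs();p=o["position"];q=o["tool_rot"];a=2*np.arctan2(q[1],q[0])
C=np.array([.5598,.1485]);v=p[:2]-C
print("t",o["time"],p,"r",np.hypot(*v),"ang",np.degrees(np.arctan2(v[1],v[0])),"f",o["ft_force"],o["grip_width"],o["q"][5])
for i in range(1,int(n)+1):
    t=np.radians(s0+i*s);d=C+.05*np.array([np.cos(t),np.sin(t)])-p[:2]
    print("%.4f %.4f 0 0 0.015;"%(d@[np.cos(a),np.sin(a)]+ox,d@[np.sin(a),-np.cos(a)]+oy),end=" ")
print()
E
python3 arc2.py 173 18 10 -.006 -.0015
```

```text
t 20.3 [0.51011553 0.15442872 0.24516782] r 0.05003694482934087 ang 173.1952189458384 f [ -5.85048493 -16.87255221   4.00586595] 0.020801556859611523 -0.19976665861113332
-0.0210 -0.0055 0 0 0.015; -0.0366 -0.0047 0 0 0.015; -0.0512 0.0009 0 0 0.015; -0.0634 0.0108 0 0 0.015; -0.0719 0.0239 0 0 0.015; -0.0760 0.0390 0 0 0.015; -0.0751 0.0546 0 0 0.015; -0.0696 0.0692 0 0 0.015; -0.0597 0.0814 0 0 0.015; -0.0466 0.0899 0 0 0.015;
```

>>> servo_tool(
  moves="-0.021 -0.0055 0 0 0.015; -0.0366 -0.0047 0 0 0.015; -0.0512 0.0009 0 0 0.015; -0.0634 0.0108 0 0 0.015; -0.0719 0.0239 0 0 0.015; -0.076 0.039 0 0 0.015; -0.0751 0.0546 0 0 0.015; -0.0696 0.0692 0 0 0.015; -0.0597 0.0814 0 0 0.015; -0.0597 0.0814 0 0 0.015",
)

```text
time: 21.13
position: [0.6066, 0.1308, 0.2452]
tool_rot: [0.595, 0.804, 0.0, -0.004]
ft_force: [-6.4, 4.2, 4.1]
grip_width: 0.0211
grip_force: 25.0
```

```bash
python3 arc2.py 335 18 10 0 0
```

```text
t 21.1333 [0.60663841 0.13084105 0.24515548] r 0.0500567225114472 ang -20.657375382386448 f [-6.39260467  4.19576237  4.05206922] 0.021070174457431017 -0.2680424524116189
0.0102 0.0060 0 0 0.015; 0.0254 0.0101 0 0 0.015; 0.0410 0.0093 0 0 0.015; 0.0556 0.0037 0 0 0.015; 0.0677 -0.0062 0 0 0.015; 0.0763 -0.0193 0 0 0.015; 0.0803 -0.0344 0 0 0.015; 0.0795 -0.0500 0 0 0.015; 0.0739 -0.0646 0 0 0.015; 0.0640 -0.0768 0 0 0.015;
```

>>> servo_tool(
  moves="0.0102 0.006 0 0 0.015; 0.0254 0.0101 0 0 0.015; 0.041 0.0093 0 0 0.015; 0.0556 0.0037 0 0 0.015; 0.0677 -0.0062 0 0 0.015; 0.0763 -0.0193 0 0 0.015; 0.0803 -0.0344 0 0 0.015; 0.0795 -0.05 0 0 0.015; 0.0739 -0.0646 0 0 0.015; 0.0739 -0.0646 0 0 0.015",
)

```text
time: 21.97
position: [0.5208, 0.1796, 0.2452]
tool_rot: [0.595, 0.804, -0.001, -0.002]
ft_force: [-5.8, 1.8, 0.6]
grip_width: 0.0209
grip_force: 25.0
```

```bash
python3 arc2.py 137 18 10 0 0
```

```text
t 21.9667 [0.52078231 0.17962498 0.24522074] r 0.04991136251870895 ang 141.42012347752987 f [-5.83198462  1.81691093  0.64000309] 0.020916101190922867 -0.16795693813543794
-0.0077 -0.0089 0 0 0.015; -0.0208 -0.0175 0 0 0.015; -0.0359 -0.0215 0 0 0.015; -0.0516 -0.0207 0 0 0.015; -0.0662 -0.0151 0 0 0.015; -0.0783 -0.0052 0 0 0.015; -0.0868 0.0079 0 0 0.015; -0.0909 0.0230 0 0 0.015; -0.0901 0.0386 0 0 0.015; -0.0845 0.0532 0 0 0.015;
```

>>> servo_tool(
  moves="-0.0077 -0.0089 0 0 0.015; -0.0208 -0.0175 0 0 0.015; -0.0359 -0.0215 0 0 0.015; -0.0516 -0.0207 0 0 0.015; -0.0662 -0.0151 0 0 0.015; -0.0783 -0.0052 0 0 0.015; -0.0868 0.0079 0 0 0.015; -0.0909 0.023 0 0 0.015; -0.0901 0.0386 0 0 0.015; -0.0901 0.0386 0 0 0.015",
)

```text
time: 22.8
position: [0.5895, 0.1081, 0.2452]
tool_rot: [0.596, 0.803, 0.003, -0.002]
ft_force: [-1.6, 6.9, 2.3]
grip_width: 0.0213
grip_force: 25.0
```

```bash
python3 arc2.py 299 18 10 0 0
```

```text
t 22.8 [0.58949868 0.10812463 0.24518379] r 0.05012167668956643 ang -53.66312541501049 f [-1.62940338  6.88784719  2.2572119 ] 0.021347035807467284 -0.3060248635657457
0.0040 0.0084 0 0 0.015; 0.0139 0.0205 0 0 0.015; 0.0270 0.0290 0 0 0.015; 0.0421 0.0330 0 0 0.015; 0.0578 0.0322 0 0 0.015; 0.0724 0.0265 0 0 0.015; 0.0845 0.0167 0 0 0.015; 0.0930 0.0035 0 0 0.015; 0.0970 -0.0116 0 0 0.015; 0.0961 -0.0272 0 0 0.015;
```

>>> servo_tool(
  moves="0.004 0.0084 0 0 0.015; 0.0139 0.0205 0 0 0.015; 0.027 0.029 0 0 0.015; 0.0421 0.033 0 0 0.015; 0.0578 0.0322 0 0 0.015; 0.0724 0.0265 0 0 0.015; 0.0845 0.0167 0 0 0.015; 0.093 0.0035 0 0 0.015; 0.097 -0.0116 0 0 0.015; 0.097 -0.0116 0 0 0.015",
)

```text
time: 23.63
position: [0.5447, 0.196, 0.2452]
tool_rot: [0.594, 0.804, -0.001, -0.002]
ft_force: [-4.5, 3.6, -0.6]
grip_width: 0.0209
grip_force: 25.0
```

```bash
python3 arc2.py 101 12 6 0 0
```

```text
t 23.6333 [0.5446774  0.19599946 0.24522782] r 0.04984869109962792 ang 107.66012767985512 f [-4.51829626  3.5885481  -0.59410619] 0.020912417248451123 -0.14736554832519744
-0.0001 -0.0047 0 0 0.015; -0.0023 -0.0149 0 0 0.015; -0.0065 -0.0244 0 0 0.015; -0.0127 -0.0329 0 0 0.015; -0.0204 -0.0399 0 0 0.015; -0.0295 -0.0451 0 0 0.015;
```

>>> servo_tool(
  moves="-0.0001 -0.0047 0 0 0.015; -0.0023 -0.0149 0 0 0.015; -0.0065 -0.0244 0 0 0.015; -0.0127 -0.0329 0 0 0.015; -0.0165 -0.0365 0 0 0.015; -0.0165 -0.0365 0 0 0.015; -0.0165 -0.0365 0 0 0.015",
)

```text
time: 24.22
position: [0.5142, 0.1689, 0.2452]
tool_rot: [0.595, 0.803, -0.002, -0.005]
ft_force: [-9.3, 3.3, 5.3]
grip_width: 0.0209
grip_force: 25.0
```

```bash
python3 arc2.py 173.2 0 1 0 0
```

```text
t 24.2167 [0.51420853 0.1688796  0.24516898] r 0.04993906066116132 ang 155.91513242596852 f [-9.28189896  3.31490255  5.31301968] 0.02090645837453639 -0.18832368701918714
-0.0127 -0.0081 0 0 0.015;
```

>>> servo_tool(
  moves="-0.003 -0.0025 0 0 0.015; -0.006 -0.0045 0 0 0.015; -0.009 -0.006 0 0 0.015; -0.012 -0.0075 0 0 0.015; -0.012 -0.0075 0 0 0.015; -0.012 -0.0075 0 0 0.015; -0.012 -0.0075 0 0 0.015",
)

```text
time: 24.8
position: [0.5102, 0.1549, 0.2451]
tool_rot: [0.595, 0.803, -0.002, -0.005]
ft_force: [-10.9, 1.6, 7.4]
grip_width: 0.0209
grip_force: 25.0
```

```bash
python3 arc2.py 173.2 0 1 0 0
```

```text
t 24.8 [0.51018499 0.15489898 0.2451243 ] r 0.05002595172057952 ang 172.65097481845143 f [-10.88715378   1.61157477   7.37829118] 0.02085537187475449 -0.21339930967915835
-0.0004 -0.0002 0 0 0.015;
```

>>> servo_tool(
  moves="0 -0.001 -0.001 0 0.015; 0 -0.002 -0.001 0 0.015; 0 -0.002 -0.001 0 0.015; 0 -0.002 -0.001 0 0.015; 0 -0.002 -0.001 0 0.015; 0 -0.002 -0.001 0 0.015",
)

```text
time: 25.3
position: [0.5102, 0.1544, 0.2453]
tool_rot: [0.595, 0.803, -0.001, -0.003]
ft_force: [-5.5, 3.2, -0.4]
grip_width: 0.0211
grip_force: 25.0
```

```bash
python3 arc2.py 173.2 0 1 0 0
python3 - <<'E'
from h import *
t=cams.camera("top");w=cams.camera("wrist");s=cams.camera("scene")
cv2.imwrite("pics/f.png",np.vstack([w[:300],cv2.resize(s[90:240,140:370],(512,300),interpolation=cv2.INTER_CUBIC)]))
E
```

```text
t 25.3 [0.51015564 0.15438385 0.24525809] r 0.049991821181696525 ang 173.24083367587357 f [-5.49640727  3.15544278 -0.44001182] 0.02110194209963484 -0.2141651795649446
0.0000 0.0000 0 0 0.015;
```

View pics/f.png

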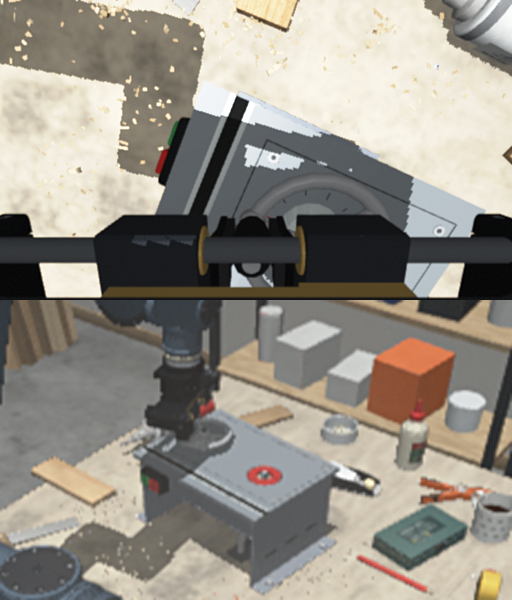

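The last picture shows the handle between the fingers at (252, 245) and the ring level in the recess at (265, 475). The handle angle of 173.24° matches the stop reference after two turns.

```bash
python3 -c "
from rig import job;print(job.hand_in())"
```

```text
the job is handed in; nothing more can be done
None
```

The job is handed in: the ring is pressed flush in the recess, and the lift was wound to its bottom stop and backed off two turns (handle back within 0.01° of the angle read at the stop), with the handle still gripped.

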